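# Change the incubator shaker over to its backup feed

## Task

Change the shaker over to its backup feed: swing the red handle of its switch up from the green side to the upright off position and let it rest there for about two seconds, then take it on to the yellow side as far as it goes and let go. Do not move the blue handle of the other switch, and do not disturb the amber flask standing beyond the switches.

Things in the scene. Friction and masses are not known exactly. Their poses are not given: they have to be found in the camera images.
- red_switch: The shaker's changeover switch, fixed to the bench: a grey box 120 x 160 x 70 mm (x, y, z), on top a green plate at its -y end, a yellow plate at its +y end and a black hinge block in the middle (98 mm high over the bench). Origin: centre of its underside, on the bench; z up. The handle's hinge line runs along the box's x axis, 85 mm above the origin.
- red_grip (a point): Centre of the red grip bar, 18 mm thick, 88 mm long, lying along the box's x axis between two thin steel side arms 104 mm apart (open between them). It is 90 mm from the hinge line: in the box's frame at x = 0, y = 90 sin(q), z = 85 + 90 cos(q) mm, q = red_lever. The point turns with the handle: x along the bar, z away from the hinge.
- red_lever (a joint): Angle of the red handle in rad: negative leans to the green (-y) end, 0 is upright (off), positive leans to the yellow (+y) end; stops at -0.65 and +0.65. Starts between -0.64 and -0.5 (green). Friction holds it wherever it is left; about 3 N at the grip bar moves it; no spring.
- blue_grip (a point): Centre of the blue grip bar of the other switch, which is built the same (same box, hinge, handle and sizes) but with a blue bar, and may stand at any angle. It must not be moved.
- flask_mid (a point): Centre, half-way up, of a loose amber conical flask with a foil cap, 140 mm tall, 82 mm across at the foot, standing on the bench beyond the switches. z is up along the flask.

How it is judged:
On the way, in this order (a step that is already met when the one before it is completed fails the run):
1. the red handle rests upright, at off (within 0.2 rad), for 1.5 s (value of joint red_lever between -0.2 and 0.2 rad and velocity of joint red_lever between -0.1 and 0.1 rad/s), for 1.5 s.
2. the red handle is over on the yellow side (beyond 0.5 rad) (value of joint red_lever above 0.5 rad), for 0.2 s.
At the end, for the whole second after the job is handed in: The red handle is at rest on the yellow side, beyond 0.5 rad (stop at 0.65), and let go; the blue grip bar is within 15 mm of where it started; the flask stands upright (within 0.17 rad) within 30 mm of where it started (value of joint red_lever above 0.5 rad and velocity of joint red_lever between -0.05 and 0.05 rad/s and distance of blue_grip from where it was at the start of the episode below 0.015 m and distance of flask_mid from where it was at the start of the episode below 0.03 m and angle between flask_mid's own z axis and vertical below 0.17 rad); the robot touches nothing.
It fails at once if the blue handle is moved by more than 15 mm (distance of blue_grip from where it was at the start of the episode above 0.015 m).
It fails at once if the flask is shifted by more than 30 mm or tipped by more than 0.35 rad (distance of flask_mid from where it was at the start of the episode above 0.03 m or angle between flask_mid's own z axis and vertical above 0.35 rad).
It also fails if it takes over 38 s, if anything falls off the work surface, if the arm or the gripper's body presses on something with over 40 N, if the wrist force passes 120 N, or if a joint passes its speed limit or range.

## Robot

A 7-joint arm with a two-finger parallel gripper is mounted at the origin on the work surface. World frame = base frame: x ahead of the robot, y to its left, z up, the work surface at z = 0. Lengths are in m, angles in rad, forces in N, time in s.
With the tool pointing down it reaches from about 0.35 to 0.9 m from the base axis. Payload 8.1 kg.
Tool frame: the origin (TCP) lies at the centre of the arm's flange, where the gripper is bolted on; the fingertips stand 178 mm ahead of it and the grasp point (between the pads) lies 159 mm ahead of it; z points along the fingers, y is the line along which they close (so a half turn about z gives the same grasp; the last joint's range is limited). The gripper opens to 92 mm and grips with 3 to 60 N. Pads are 19 mm wide; open, the fingers measure 130 mm over their backs; the gripper's body (75 mm by 190 mm) begins 47 mm behind the grasp point.
Start: joints at [1.154, 0.434, 0.025, 1.573, -0.012, 1.134, -0.075], TCP at [0.193, -0.594, 0.405] pointing down, gripper open.
Joint ranges: [-2.62, 2.62], [-0.44, 2.09], [-1.27, 1.32], [0.08, 2.57], [-1.32, 4.46], [0.12, 2], [-2.74, 2.74]. Speed limits (rad/s): [2.22, 2.22, 3.01, 3.01, 3.14, 3.14, 3.14].

## Interface

Orientations are given as a rotation vector (axis times angle).
In Python, from cell import arm gives the robot as it stands. The module is installed in compiled form; this text tells all that it offers.
- The arm moves only by the shell command python3 -m inch 'ROWS' [FORCE]. ROWS is text: rows parted by semicolons, each of 5 numbers parted by spaces: the shift along the tool's x, y, z in m, then the turn about the tool's z in rad, then the finger opening in m, from 0 to 0.0918. In form: x y z roll fingers; .... A call has 1 to 5 rows; each row is the pose to reach, as a shift and turn from the pose commanded when the call began, along the tool's axes at that moment; what a row does not reach only later rows make up. A row lasts 1/10 s, in which the tool goes at most 50 mm and 8.59 degrees, less where a joint would pass 70% of its speed; a pose out of reach is approached as far as the arm can. A call with a gripper value outside its range is refused whole. The fingers move at their own pace and stop on an object; FORCE is the grip in N (left out, the last holds). Time passes only in rows, so rows that repeat a pose let the fingers close. It gives the time, the measured TCP pose, the force, the opening and the grip force at its end, in the units of the state.
- arm.observe(): the state, without advancing time (a new reading comes with each control period).
- arm.get_image(name): name is "side" or "top" or "wrist"; returns the picture (384x512x3 uint8, red, green, blue); there is no depth.
- arm.get_calibration(name): a dict with "intrinsics" (3x3 intrinsics, pixels), "pose" (4x4, takes a point from camera to world coordinates). Camera axes: x right, y up, looking along -z (the intrinsics and any distortion apply to the point x, -y, -z); pixel columns grow to the right and rows downward; lengths in m; the calibration is good to about 2 mm. A picture is of the moment at which its call begins: read the wrist's pose just before it. get_calibration takes no time and is no camera call; for the wrist camera it gives the pose at the moment of the call.
- arm.sign_off(): hands the job in; it is judged then, once.
Trained networks look in the newest picture that a camera, given by its name, has taken for a name from the list of things; names that differ only in an ending like _2 or _b are one class to them, and where a whole thing is asked for, a point or a joint stands for the part that bears it (a point fixed in the world has none). Each returns a list of dicts, best first, with "conf" (0 to 1); they miss things now and then, are a little off and sometimes report something else, mostly with a low value. They report only what shows in the picture. A call takes as long as a camera call.
- arm.look_for(camera, query): "point" ([row, column] in pixels, amid what is visible of it).
- arm.silhouettes(camera, query): "region" (384x512 bool, what is visible of it) and "point" ([row, column] in pixels, amid what is visible of it).
- arm.place_of(camera, query): "point" ([row, column] in pixels: a listed point, or the origin of a listed thing).
The state is a dict: "clock": time; "joints": joint angles; "dq": joint speeds; "joint_efforts": joint torques, N m; "position": TCP position; "ee_rot": TCP orientation; "force": force on the tool from outside, world axes, zero at the start; "ft_torque": the same for the moment, N m; "width": opening from 0.0 (shut) to 1.0 (fully open); "gripper_force": force on a finger pad.
Only numpy, scipy, OpenCV 4.12 (cv2) and the standard library are available. Lean on these libraries where they do the work, as an engineer would, in place of code of your own. Each camera call takes 0.05 s, during which the arm holds its last target. There are 200 camera calls.

## Working session

There is one attempt and no reset: what is moved stays moved. The work goes in short steps, Python scripts to look and compute and a shell command to move; the robot and the scene stay as the last step left them, time stands still between calls to the robot, and variables do not carry over. Pictures are saved under pics/ and viewed, at most 10 in all, crops included, and the job is handed in when it is done.

```bash
mkdir -p pics; python3 - <<'E'
from cell import arm
import cv2,numpy as np
print(arm.observe())
ims=[]
for n in("top","side"):
    im=arm.get_image(n); ims.append(im)
    for q in("red_grip","blue_grip","red_switch","flask_mid"):
        print(n,q,[(np.round(d["point"]),round(d["conf"],2)) for d in arm.place_of(n,q)][:3])
    c=arm.get_calibration(n);print(c["intrinsics"].tolist(),np.round(c["pose"],4).tolist(),c.keys())
    cv2.imwrite(f"pics/{n}.png",im[:,:,::-1])
E
```

```text
{'clock': 0.0, 'joints': array([ 1.15441521,  0.43522583,  0.02496266,  1.57411247, -0.01159646,
        1.13400834, -0.07509494]), 'dq': array([ 0.0012144 , -0.00047419, -0.00146483, -0.00124459,  0.00024192,
       -0.00021864, -0.00132489]), 'joint_efforts': array([ 1.03710521e-03, -6.67850518e+01,  9.85643081e-01, -3.14460683e+01,
       -6.03769999e-02,  4.26385424e-02,  1.36416920e-04]), 'position': array([ 0.19281003, -0.59426343,  0.40393692]), 'ee_rot': array([-3.10147936e+00, -4.90539040e-01,  6.17301068e-04]), 'force': array([0.70741898, 0.2423951 , 0.85123861]), 'ft_torque': array([ 0.00494077, -0.04432031,  0.01457203]), 'gripper_force': 0.0, 'width': 1.0030722513878316}
top red_grip [(array([249., 147.]), 0.78)]
top blue_grip [(array([292., 387.]), 0.79)]
top red_switch [(array([239., 149.]), 0.97)]
top flask_mid [(array([142., 235.]), 0.66)]
[[399.462597904069, 0.0, 254.99402091289775], [0.0, 399.462597904069, 187.65393624173942], [0.0, 0.0, 1.0]] [[0.1698, 0.9645, -0.2023, 0.4604], [-0.9855, 0.1666, -0.0331, -0.0183], [0.0018, 0.205, 0.9788, 0.8769], [0.0, 0.0, 0.0, 1.0]] dict_keys(['intrinsics', 'pose'])
side red_grip [(array([159., 148.]), 0.85), (array([189., 157.]), 0.31)]
side blue_grip [(array([309., 267.]), 0.91)]
side red_switch [(array([186., 157.]), 0.95)]
side flask_mid [(array([173., 268.]), 0.88)]
[[403.3989681791302, 0.0, 247.68254399920534], [0.0, 403.3989681791302, 189.12798004542424], [0.0, 0.0, 1.0]] [[0.8222, 0.4142, -0.3903, 0.2847], [-0.5691, 0.5964, -0.5661, -0.4568], [-0.0017, 0.6876, 0.7261, 0.7191], [0.0, 0.0, 0.0, 1.0]] dict_keys(['intrinsics', 'pose'])
```

View pics/top.png

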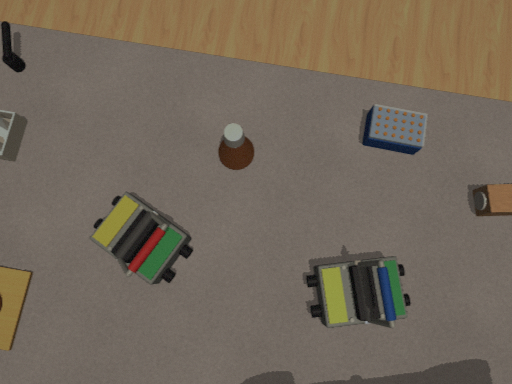

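View pics/side.png

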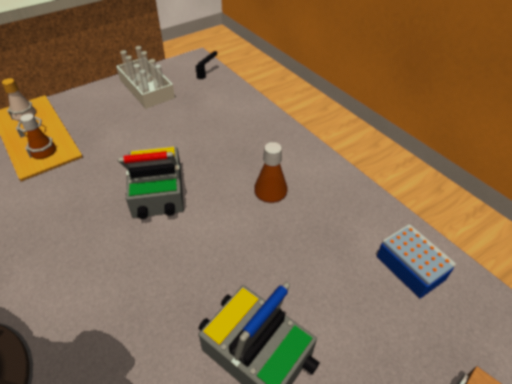

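The top view shows the red switch at about (239,140): its red bar leans to green (lower right), and yellow is at upper left. The blue switch is at about (292,362) and the flask at about (150,236). The side view agrees. I'll compute positions next.

```bash
cat > h.py <<'E'
import numpy as np
from cell import arm
from scipy.spatial.transform import Rotation as R
from scipy.optimize import least_squares
def proj(n,P,C={}):
    if n not in C: C[n]=arm.get_calibration(n)
    K,T=C[n]["intrinsics"],C[n]["pose"]
    p=(np.atleast_2d(P)-T[:3,3])@T[:3,:3]; p=p*[1,-1,-1]
    u=p@K.T; return (u[:,:2]/u[:,2:])[:,::-1]   # row,col
def tri(a,b): 
    f=lambda X:np.r_[proj("top",X)[0]-a,proj("side",X)[0]-b]
    s=least_squares(f,[.45,0,.1]);return s.x,np.abs(s.fun).max()
E
python3 - <<'E'
from h import *
import cv2
print("red",tri([249,147],[159,148]),"blue",tri([292,387],[309,267]),"flask",tri([142,235],[173,268]),"org",tri([239,149],[186,157]))
im=cv2.imread("pics/top.png");si=cv2.imread("pics/side.png")
def blob(im,lo,hi,box):
    m=cv2.inRange(cv2.cvtColor(im,cv2.COLOR_BGR2HSV),lo,hi);w=np.zeros_like(m);r0,r1,c0,c1=box;w[r0:r1,c0:c1]=m[r0:r1,c0:c1]
    n,l,s,c=cv2.connectedComponentsWithStats(w);i=1+np.argmax(s[1:,4]);ct=np.argwhere(l==i)
    return c[i][::-1],cv2.minAreaRect(ct.astype(np.float32)),s[i,4]
H={'red':((0,150,80),(6,255,255)),'yel':((22,120,80),(34,255,255)),'grn':((50,120,50),(80,255,255))}
B={}
for k in H:
    for n,i,b in(("top",im,(170,300,70,210)),("side",si,(130,230,100,200))):
        B[k,n]=blob(i,*H[k],b);print(k,n,B[k,n])
# fit box pose from networks + blobs: x,y,yaw,q
bx=lambda k:B[k,"top"][1]
def barends(n):
    pts=cv2.boxPoints(B['red',n][1]);(a,b,c,d)=pts
    e=[(a+b)/2,(c+d)/2] if np.linalg.norm(a-b)<np.linalg.norm(b-c) else [(b+c)/2,(d+a)/2]
    return np.array(e)
def model(v):
    x,y,w,q=v;Rz=R.from_euler('z',w)
    g=np.array([0,.09*np.sin(q),.085+.09*np.cos(q)])
    f=lambda P:Rz.apply(P)+[x,y,0]
    return f(g),f(g+[.044,0,0]),f(g-[.044,0,0])
def res(v):
    g,a,b=model(v);o=[]
    for n,org in(("top",[239,149]),("side",[186,157])):
        o+=list((proj(n,[v[0],v[1],0])[0]-org))
        e=barends(n);pa=proj(n,a)[0];pb=proj(n,b)[0]
        d1=np.r_[pa-e[0],pb-e[1]];d2=np.r_[pa-e[1],pb-e[0]]
        o+=list(d1 if d1@d1<d2@d2 else d2)
    return np.array(o)
best=min((least_squares(res,[.4,.22,w,-.57],loss='soft_l1') for w in np.arange(-3.1,3.1,.4)),key=lambda s:s.cost)
v=best.x;print("v",v,best.cost,np.round(res(v),1))
print("grip",model(v)[0]);Rz=R.from_euler('z',v[2])
for k,yy in(('grn',-.05),('yel',.05)):print(k,"pred plate",proj("top",Rz.apply([0,yy,.072])+[v[0],v[1],0]))
o=arm.observe();print(R.from_rotvec(o["ee_rot"]).as_matrix().round(3))
E
```

```text
red (array([0.46747958, 0.17846217, 0.14945072]), np.float64(0.7665122600992049)) blue (array([ 0.46409057, -0.24612502,  0.17642243]), np.float64(0.4047915930581212)) flask (array([0.71483184, 0.07086521, 0.05997913]), np.float64(2.931525853161986)) org (array([0.48697481, 0.21293068, 0.02763255]), np.float64(0.9040209955128375))
red top (array([249.55252101, 145.88865546]), ((249.48338317871094, 145.9781036376953), (9.560295104980469, 51.23548889160156), 52.8152961730957), np.int32(476))
red side (array([157.43260188, 144.73040752]), ((157.39231872558594, 145.03097534179688), (7.9227166175842285, 43.86351776123047), 4.513988018035889), np.int32(319))
yel top (array([220.59912377, 115.22891566]), ((220.41722106933594, 115.24580383300781), (17.372303009033203, 52.944156646728516), 52.30575942993164), np.int32(913))
yel side (array([149.90804598, 155.8045977 ]), ((149.53280639648438, 152.1889190673828), (44.092899322509766, 8.942248344421387), 87.27368927001953), np.int32(174))
grn top (array([253.14518148, 159.80475594]), ((253.28289794921875, 159.6855926513672), (16.183635711669922, 52.82213592529297), 55.3758430480957), np.int32(799))
grn side (array([186.69946333, 152.08407871]), ((186.70875549316406, 152.0240936279297), (11.959115982055664, 47.41617202758789), 6.581944942474365), np.int32(559))
v [ 0.48857956  0.22633147 -0.45567182 -0.64202166] 6.553908005477859 [-0.1 -3.   0.6  0.2  0.2 -0.1  4.2  0.9 -0.8 -0.   0.   0.7]
grip [0.46486291 0.17793704 0.15707981]
grn pred plate [[250.81034973 155.96782698]]
yel pred plate [[221.48781917 117.3471179 ]]
[[ 0.951  0.309  0.   ]
 [ 0.309 -0.951  0.   ]
 [ 0.    -0.    -1.   ]]
```

```bash
python3 -m inch '0.04 -0.03 -0.02 -0.15 0.07; 0.08 -0.06 -0.03 -0.3 0.07; 0.12 -0.09 -0.03 -0.45 0.07; 0.15 -0.12 -0.03 -0.6 0.07; 0.18 -0.15 -0.03 -0.7 0.07'; python3 - <<'E'
from h import *
o=arm.observe();M=R.from_rotvec(o["ee_rot"]).as_matrix();print(o["joints"].round(2),o["position"].round(3));print((M.T@(np.array([.45,.0,.435])-o["position"])).round(3),(M.T@(np.array([.465,.178,.435])-o["position"])).round(3))
E
```

```text
clock: 1.0
position: [0.3189, -0.394, 0.4351]
ee_rot: [2.74, 1.534, 0.001]
force: [0.6, -0.4, -0.1]
width: 0.763
gripper_force: 0.0
[ 0.96  0.23 -0.21  1.8   0.05  1.12  0.18] [ 0.319 -0.394  0.435]
[ 0.404 -0.094 -0.   ] [ 0.564 -0.174 -0.   ]
```

```bash
python3 -m inch '0.045 -0.013 0 -0.15 0.07; 0.09 -0.026 0 -0.3 0.07; 0.135 -0.039 0 -0.45 0.07; 0.18 -0.052 0 -0.6 0.07; 0.225 -0.065 0 -0.7 0.07'; python3 - <<'E'
from h import *
o=arm.observe();M=R.from_rotvec(o["ee_rot"]).as_matrix();print(o["joints"].round(2),o["position"].round(3));print((M.T@(np.array([.465,.178,.435])-o["position"])).round(3), np.degrees(np.arctan2(M[1,1],M[0,1])))
E
```

```text
clock: 1.5
position: [0.3817, -0.169, 0.435]
ee_rot: [2.05, 2.379, -0.0]
force: [1.2, -0.0, -0.1]
width: 0.763
gripper_force: 0.0
[ 0.73  0.1  -0.48  1.96  0.05  1.09  0.38] [ 0.382 -0.169  0.435]
[ 0.331  0.134 -0.   ] 8.516916487684965
```

```bash
python3 -m inch '0.045 0.018 0 -0.15 0.07; 0.09 0.036 0 -0.3 0.07; 0.135 0.054 0 -0.45 0.07; 0.18 0.072 0 -0.6 0.07; 0.22 0.09 0 -0.7 0.07'; python3 - <<'E'
from h import *
o=arm.observe();M=R.from_rotvec(o["ee_rot"]).as_matrix();print(o["joints"].round(2),o["position"].round(3));print((M.T@(np.array([.465,.178,.435])-o["position"])).round(3), np.degrees(np.arctan2(M[1,1],M[0,1])))
E
```

```text
clock: 2.0
position: [0.4392, 0.062, 0.4352]
ee_rot: [1.109, 2.938, 0.0]
force: [2.3, -0.2, -0.3]
width: 0.761
gripper_force: 0.0
[ 0.4   0.19 -0.75  1.9   0.14  1.11  0.44] [0.439 0.062 0.435]
[0.057 0.104 0.   ] 48.65371059715895
```

```bash
python3 -m inch '0.02 0.036 0 -0.13 0.07; 0.04 0.072 0 -0.26 0.07; 0.057 0.104 0 -0.266 0.07; 0.057 0.104 0 -0.266 0.07; 0.057 0.104 0 -0.266 0.07'; python3 - <<'E'
from h import *
import cv2
o=arm.observe();M=R.from_rotvec(o["ee_rot"]).as_matrix();print(o["joints"].round(2),o["position"].round(3))
im=arm.get_image("wrist");cv2.imwrite("pics/w1.png",im[:,:,::-1])
for q in("red_grip","red_switch"):print(q,[(np.round(d["point"]),round(d["conf"],2)) for d in arm.place_of("wrist",q)][:2])
G=np.array([.465,.178,.157]);a=np.array([.898,-.44,0])*.044
print("pred",proj("wrist",[G,G+a,G-a,[.4886,.2263,0]]).round())
print(np.degrees(np.arctan2(M[1,1],M[0,1])))
E
```

```text
clock: 2.5
position: [0.4659, 0.1757, 0.4345]
ee_rot: [-0.716, -3.058, 0.0]
force: [-0.1, -1.2, -0.2]
width: 0.763
gripper_force: 0.0
[ 0.19  0.31 -0.82  1.78  0.25  1.16  0.4 ] [0.466 0.176 0.435]
red_grip [(array([196., 255.]), 0.74)]
red_switch [(array([169., 294.]), 0.56)]
pred [[190. 260.]
 [232. 260.]
 [144. 260.]
 [163. 294.]]
63.62952076043452
```

View pics/w1.png

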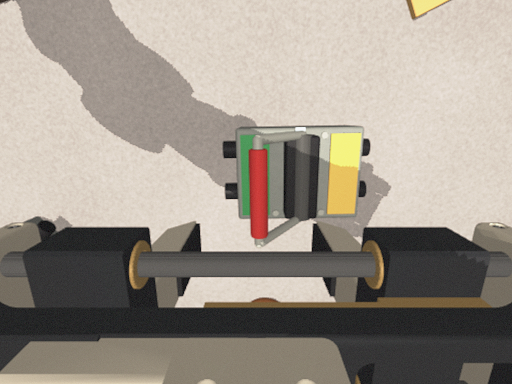

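The wrist view shows the red bar at column 258, rows 148–238, within a few pixels of the prediction. It sits midway between the open fingers, so I can descend.

```bash
python3 -m inch '0 0 0.025 0 0.07; 0 0 0.05 0 0.07; 0 0 0.075 0 0.07; 0 0 0.1 0 0.07; 0 0 0.117 0 0.07'; python3 -m inch '0 0 0 0 0.06; 0 0 0 0 0.05; 0 0 0 0 0.04; 0 0 0 0 0.034; 0 0 0 0 0.034'; python3 - <<'E'
from h import *
import cv2
im=arm.get_image("wrist");cv2.imwrite("pics/w2.png",im[:,:,::-1]);print(arm.observe()["width"],arm.observe()["force"])
E
```

```text
clock: 3.15
position: [0.4658, 0.1733, 0.3163]
ee_rot: [-0.723, -3.057, 0.003]
force: [-0.1, -0.5, 0.1]
width: 0.764
gripper_force: 0.0
clock: 3.65
position: [0.4662, 0.1752, 0.3185]
ee_rot: [0.719, 3.057, 0.001]
force: [-0.2, 0.1, 0.7]
width: 0.395
gripper_force: 0.0
0.37845601627582925 [ 0.01834556 -0.13249606  0.51169172]
```

View pics/w2.png

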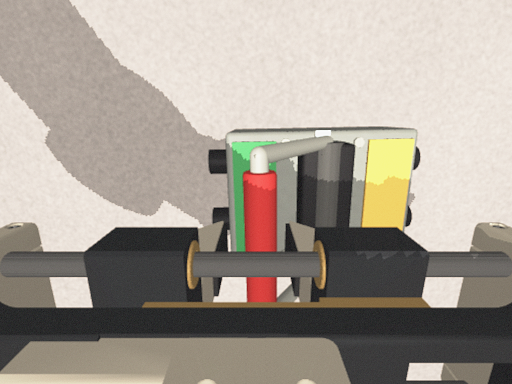

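The bar (columns 244–277) is caged between the fingers. Next I swing it to upright.

```bash
python3 -m inch '0 0.01 0 0 0.034; 0 0.018 0 0 0.034; 0 0.026 0 0 0.034; 0 0.034 0 0 0.034; 0 0.042 0 0 0.034';python3 -m inch '0 0.007 0 0 0.034; 0 0.012 0 0 0.034; 0 0.016 0 0 0.034; 0 0.018 0 0 0.034; 0 0.018 0 0 0.034'; python3 - <<'E'
from h import *
import cv2
for n in("side","top","wrist"):
    im=arm.get_image(n)
    cv2.imwrite(f"pics/u_{n}.png",im[:,:,::-1])
    print(n,[(np.round(d["point"]),round(d["conf"],2)) for d in arm.place_of(n,"red_grip")][:2])
Rz=R.from_euler('z',-.456)
for q in(-.64,-.2,0,.2):
    P=Rz.apply([0,.09*np.sin(q),.085+.09*np.cos(q)])+[.4886,.2263,0];print(q,[proj(n,P)[0].round() for n in("side","top","wrist")])
c=lambda f,a,b,s:cv2.resize(cv2.imread(f)[a:a+120,b:b+160],None,fx=s,fy=s)
cv2.imwrite("pics/u.png",np.hstack([cv2.resize(cv2.imread("pics/u_side.png")[110:230,80:200],(400,400)),cv2.resize(cv2.imread("pics/u_wrist.png")[100:340,140:380],(400,400))]))
E
```

```text
clock: 4.2
position: [0.4849, 0.2131, 0.3175]
ee_rot: [-0.719, -3.058, 0.003]
force: [-2.2, -3.2, 2.6]
width: 0.368
gripper_force: 2.2
clock: 4.7
position: [0.4928, 0.2294, 0.3177]
ee_rot: [0.719, 3.058, 0.001]
force: [0.4, 0.4, -0.4]
width: 0.37
gripper_force: 0.2
side []
top []
wrist [(array([264., 242.]), 0.96)]
-0.64 [array([157., 146.]), array([250., 146.]), array([244., 154.])]
-0.2 [array([140., 144.]), array([237., 128.]), array([257., 213.])]
0 [array([134., 145.]), array([231., 120.]), array([259., 248.])]
0.2 [array([129., 145.]), array([225., 112.]), array([257., 283.])]
```

View pics/u.png

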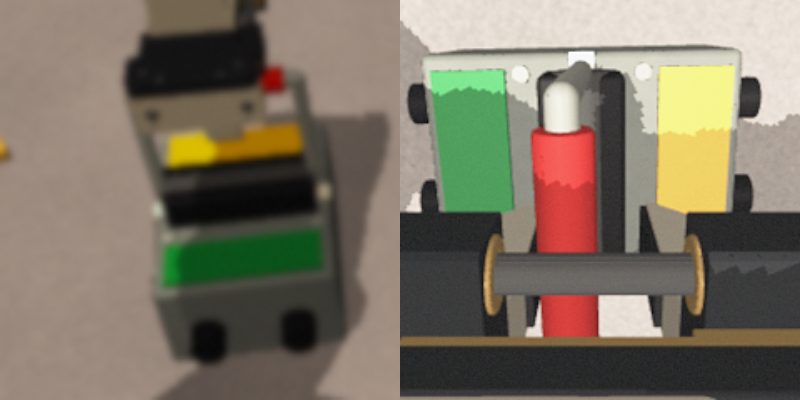

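Upright: the bar at wrist column 242 corresponds to q of about -0.03. I'll rest here for two seconds.

```bash
for i in 1 2 3 4; do python3 -m inch '0 0 0 0 0.034; 0 0 0 0 0.034; 0 0 0 0 0.034; 0 0 0 0 0.034; 0 0 0 0 0.034' | head -1; done; python3 -m inch '0 0.008 0 0 0.034; 0 0.016 0 0 0.034; 0 0.024 0 0 0.034; 0 0.032 0 0 0.034; 0 0.04 0 0 0.034';python3 -m inch '0 0.004 0 0 0.034; 0 0.007 0 0 0.034; 0 0.01 0 0 0.034; 0 0.012 0 0 0.034; 0 0.012 0 0 0.034'
```

```text
clock: 5.5
clock: 6.0
clock: 6.5
clock: 7.0
clock: 7.5
position: [0.5107, 0.2653, 0.3173]
ee_rot: [-0.719, -3.058, 0.001]
force: [-2.5, -3.1, -2.5]
width: 0.371
gripper_force: 1.8
clock: 8.0
position: [0.516, 0.2756, 0.3178]
ee_rot: [0.719, 3.058, 0.0]
force: [-1.5, -3.8, -1.1]
width: 0.371
gripper_force: 1.3
```

```bash
python3 -m inch '0 0.003 0 0 0.034; 0 0.005 0 0 0.034; 0 0.007 0 0 0.034; 0 0.007 0 0 0.034; 0 0.007 0 0 0.034'; python3 - <<'E'
from h import *
im=arm.get_image("wrist")
print([(np.round(d["point"]),round(d["conf"],2)) for d in arm.place_of("wrist","red_grip")][:2])
Rz=R.from_euler('z',-.456)
for q in(.4,.5,.6,.65):
    P=Rz.apply([0,.09*np.sin(q),.085+.09*np.cos(q)])+[.4886,.2263,0];print(q,proj("wrist",P)[0].round())
E
```

```text
clock: 8.5
position: [0.5189, 0.2812, 0.3176]
ee_rot: [-0.719, -3.058, 0.003]
force: [-3.6, -5.2, 0.2]
width: 0.373
gripper_force: 3.5
[(array([245., 240.]), 0.83)]
0.4 [252. 205.]
0.5 [248. 221.]
0.6 [244. 236.]
0.65 [242. 243.]
```

```bash
python3 -m inch '0 0.002 0 0 0.034; 0 0.004 0 0 0.034; 0 0.004 0 0 0.034; 0 0.004 0 0 0.034'
```

```text
clock: 9.0
position: [0.5197, 0.2825, 0.3172]
ee_rot: [-0.721, -3.055, 0.014]
force: [-10.7, -16.7, 10.1]
width: 0.372
gripper_force: 10.1
```

At the stop: the force rose to about 20 N. Next I back off to the centre of the cage, open and lift.

```bash
python3 -m inch '0 -0.004 0 0 0.034; 0 -0.009 0 0 0.034; 0 -0.011 0 0 0.05; 0 -0.011 0 0 0.07; 0 -0.011 0 0 0.07'; python3 -m inch '0 0 -0.02 0 0.07; 0 0 -0.045 0 0.07; 0 0 -0.08 0 0.07; 0 0 -0.11 0 0.07; 0 0 -0.13 0 0.07';python3 -m inch '0 -0.04 0 0 0.07; 0 -0.08 0 0 0.07; 0 -0.12 0 0 0.07; 0 -0.14 0 0 0.07; 0 -0.14 0 0 0.07'; python3 - <<'E'
from h import *
import cv2
ims=[]
for n in("side","wrist","top"):
    im=arm.get_image(n);ims.append(im[:,:,::-1])
    print(n,[[(np.round(d["point"]),round(d["conf"],2)) for d in arm.place_of(n,k)][:1] for k in("red_grip","blue_grip","flask_mid")])
Rz=R.from_euler('z',-.456)
for q in(.5,.65):
    P=Rz.apply([0,.09*np.sin(q),.085+.09*np.cos(q)])+[.4886,.2263,0];print(q,[proj(n,P)[0].round() for n in("side","wrist","top")])
cv2.imwrite("pics/f.png",cv2.resize(np.hstack(ims[:2]),(800,300)))
E
```

```text
clock: 9.5
position: [0.5161, 0.2759, 0.318]
ee_rot: [0.719, 3.058, 0.002]
force: [-0.2, -0.6, -0.2]
width: 0.583
gripper_force: 0.0
clock: 10.0
position: [0.5159, 0.2762, 0.4502]
ee_rot: [0.718, 3.057, 0.004]
force: [-0.1, 0.6, -0.6]
width: 0.763
gripper_force: 0.0
clock: 10.5
position: [0.4529, 0.1479, 0.4479]
ee_rot: [0.724, 3.056, -0.003]
force: [0.3, 0.6, -0.2]
width: 0.764
gripper_force: 0.0
side [[(array([127., 144.]), 0.93)], [(array([309., 264.]), 0.55)], [(array([174., 271.]), 0.88)]]
wrist [[(array([190., 388.]), 0.59)], [], []]
top [[(array([213., 101.]), 0.82)], [(array([292., 388.]), 0.68)], [(array([142., 234.]), 0.57)]]
0.5 [array([126., 146.]), array([189., 383.]), array([217., 103.])]
0.65 [array([125., 147.]), array([187., 391.]), array([214., 100.])]
```

View pics/f.png

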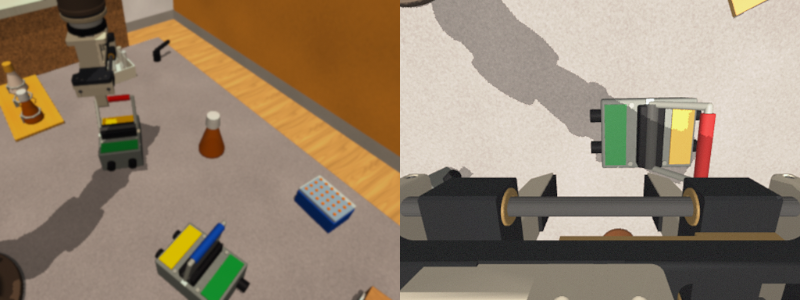

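The red handle is over on the yellow side (near 0.65 rad), the gripper is clear, and the blue handle and flask are where they started.

```bash
python3 -c "
from cell import arm
print(arm.sign_off())"
```

```text
the job is handed in; nothing more can be done
None
```

The job is handed in (no verdict came back): the red handle rested upright for over two seconds, then went to its yellow stop and was released; in the last pictures the blue handle and flask had not moved.

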